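# Set out the dog's supper things round its bowl

## Robot

A 7-joint arm with a two-finger parallel gripper is mounted at the origin on the work surface. World frame = base frame: x ahead of the robot, y to its left, z up, the work surface at z = 0. Lengths are in mm, angles in rad, forces in N, time in s.
With the tool pointing down it reaches from about 400 to 875 mm from the base axis. Payload 4.4 kg.
Tool frame: the origin (TCP) lies at the very end of the fingers, on their centre line; the grasp point (between the pads) lies 19 mm behind it; z points along the fingers, x is the direction in which the jaws open and shut, and the axes are right-handed (so a half turn about z gives the same grasp; the last joint's range is limited). The gripper opens to 85 mm and grips with 20 to 120 N. Pads are 22 mm wide; open, the fingers measure 114 mm over their backs; the gripper's body (76 mm by 85 mm) begins 54 mm behind the grasp point. The pads swing forward as they close: fully open they stand 13 mm farther back than shut.
Start: joints at [-1.338, 0.628, 0.038, 1.517, -0.027, 0.996, -0.02], TCP at [191.319, 621.221, 231.313] pointing down, gripper open.
Joint ranges: [-3.06, 3.06], [-0.37, 2.12], [-1.25, 1.32], [0.18, 2.47], [-1.1, 4.24], [0.23, 1.98], [-2.94, 2.94]. Speed limits (rad/s): [2.57, 2.57, 3.14, 3.14, 3.14, 3.14, 3.14].

## Interface

Orientations are given as [roll, pitch, yaw] about the fixed x, y, z axes, in that order (R = Rz(yaw) Ry(pitch) Rx(roll)).
In Python, from cell import ctrl, get_image, job, models gives the robot as it stands.
- The arm moves only by the tool move_arm, never from a script. Its argument "moves" is a list that holds one entry, the list of rows, each a list of 6 numbers: the shift along the tool's x, y, z in m, then the turn, a rotation vector about the tool's x, y, z in rad. A call has 1 to 20 rows; each row is the pose to reach, as a shift and turn from the pose commanded when the call began, along the tool's axes at that moment; what a row does not reach only later rows make up. A row lasts 1/8 s, in which the tool goes at most 62.5 mm and 10.7 degrees, less where a joint would pass 70% of its speed; a pose out of reach is approached as far as the arm can. A call with a gripper value outside its range is refused whole. "jaw" is the opening, from 0 (shut) to 1 (fully open), set as the call begins (left out, the last holds). The fingers move at their own pace and stop on an object; the grip force is fixed at half the most. Time passes only in rows, so rows that repeat a pose let the fingers close. It gives the time, the measured TCP pose, the force and the opening at its end, in the units of the state.
- ctrl.read_state(): the state, without advancing time (a new reading comes with each control period).
- get_image(name): name is "side" or "top" or "wrist"; returns a dict with "color" (420x560x3 uint8, blue, green, red), "fov_y" (degrees; the focal length in pixels is half the picture's height over the tangent of half this angle, whatever the lens; pixels are square), "cx", "cy" (the principal point, pixels), "origin" and "orientation" of the camera in the world; the wrist camera has in their place "hand_eye" (4x4, takes a point from camera to tool coordinates, whose origin is the TCP and whose axes are the tool frame's). Camera axes: x right, y up, looking along -z (the intrinsics and any distortion apply to the point x, -y, -z); pixel columns grow to the right and rows downward; lengths in mm; the calibration is good to about 2 mm. A picture is of the moment at which its call begins: read the wrist's pose just before it. There is no depth.
- job.finish_job(): hands the job in, once; it reports no verdict.
Trained networks look in the newest picture that a camera, given by its name, has taken for a name from the list of things; names that differ only in an ending like _2 or _b are one class to them, and where a whole thing is asked for, a point or a joint stands for the part that bears it (a point fixed in the world has none). Each returns a list of dicts, best first, with "score" (0 to 1); they miss things now and then, are a little off and sometimes report something else, mostly with a low value. They report only what shows in the picture. A call takes as long as a camera call. They do not tell look-alikes from the thing itself.
- models.cut_out(camera, thing): "pixels" (420x560 bool, what is visible of it) and "uv" ([column, row] in pixels, amid what is visible of it).
- models.place_of(camera, thing): "uv" ([column, row] in pixels: a listed point, or the origin of a listed thing).
The state is a dict: "clock": time; "qpos": joint angles; "qd": joint speeds; "tau": joint torques, N m; "eef_pos": TCP position; "tool_rot": TCP orientation; "force": force on the tool from outside, world axes, zero at the start; "torque": the same for the moment, N m; "width": finger opening in mm.
Only numpy, scipy, OpenCV 4.12 (cv2) and the standard library are available. Lean on these libraries where they do the work, as an engineer would, in place of code of your own. Each camera call takes 0.05 s, during which the arm holds its last target.

## Task

Set the dog's supper things out round its steel bowl, seen from the robot: lay the grey scraper flat on the bench in front of the bowl (between bowl and robot), crossways and centred on the bowl, with a gap of about 4 cm to the bowl's foot. Stand the small food can (not the large one) upright directly to the left of the bowl, level with the bowl's centre, also with a gap of about 4 cm. Leave the bowl where it is.

Things in the scene. Friction and masses are not known exactly. Their poses are not given: they have to be found in the camera images.
- bowl: Round stainless steel dog bowl that narrows upward from a wide foot, standing upright and empty on the bench, not turned at the start: its x points away from the robot (world x), its y to the robot's left (world y). Foot 170 mm across (the widest part), rim 140 mm across, 55 mm high. Origin: centre of its underside. Loose, 0.45 kg.
- small_can: The smaller of two plain ribbed steel food cans, standing upright on the bench: 56 mm across, 80 mm high, about 0.15 to 0.3 kg. Origin: centre of its underside, z up its axis. The other, large can (76 mm across, 104 mm high, not listed) stands near by and looks alike but for its size; the two may change places.
- scraper: Grey silicone scraper lying flat on the bench, 240 mm long along its x axis, 0.09 kg. Origin: underside, at the middle of its length and width. The handle (22 mm wide along y, 16 mm high) runs from x = -120 to +40 mm; the flat blade (44 mm wide, 8 mm high) from x = +40 to +120 mm. At the origin the handle can be gripped across its 22 mm width. z points up. Which end of it lies left or right when laid out does not matter.
Not all that is in view belongs to the job. Leave any blue or purple look-alike of the small_can alone.

How it is judged:
By the outcome, as a careful person would: the job done as asked, in the order asked, and still so for the second after the job is handed in, with the robot touching nothing.
It also fails if it takes over 58 s, if anything falls off the work surface, if the arm or the gripper's body presses on something with over 40 N, if the wrist force passes 120 N, or if a joint passes its speed limit or range.

## Working session

There is one attempt and no reset: what is moved stays moved. The work goes in short steps, Python scripts to look and compute and a tool call to move; the robot and the scene stay as the last step left them, time stands still between calls to the robot, and variables do not carry over. Pictures are saved under pics/ and viewed, and the job is handed in when it is done.

Besides the shell and the picture viewer there is one more tool, called by a JSON object that holds its "fn" and its "kwargs". move_arm: Moves the arm, as the interface text tells. Its arguments: {"type":"object","properties":{"moves":{"type":"array","items":{"type":"array","items":{"type":"array","items":{"type":"number"}}}},"jaw":{"type":"number"}},"required":["moves"]}

```bash
mkdir -p pics; ls
python3 - <<'E'
from cell import ctrl,get_image,job,models
import cv2
s=ctrl.read_state();print({k:s[k] for k in('clock','eef_pos','tool_rot','width','qpos')})
for n in('side','top','wrist'):
    im=get_image(n);cv2.imwrite(f'pics/{n}0.png',im['color'])
    print(n,{k:v for k,v in im.items() if k!='color'})
    for t in('bowl','small_can','scraper'):
        for f in('cut_out','place_of'):
            for r in getattr(models,f)(n,t): print(n,t,f,r['score'],r['uv'],r['pixels'].sum() if 'pixels' in r else '')
print(ctrl.read_state()['clock'])
E
```

```text
pics
{'clock': 0.0, 'eef_pos': array([191.10254492, 620.60017379, 230.38695028]), 'tool_rot': array([3.14156862e+00, 1.93101689e-03, 1.27202430e+00]), 'width': 85.05599872104001, 'qpos': array([-1.33782544,  0.6293372 ,  0.038427  ,  1.51839197, -0.02699151,
        0.99631223, -0.0200173 ])}
side {'fov_y': 50.13227026663359, 'cx': 273.6257132706918, 'cy': 212.21444981070218, 'origin': array([ 164.96026043, -795.86050559,  759.3989152 ]), 'orientation': array([ 0.89498036,  0.01580307, -0.45411455])}
side bowl cut_out 0.64 [309.5, 224.3] 2889
side small_can cut_out 0.94 [336.7, 254.8] 904
side small_can cut_out 0.7 [386.7, 274.5] 1075
side small_can cut_out 0.69 [356.2, 295.7] 1074
side small_can place_of 0.81 [354.2, 310.6] 
side small_can place_of 0.67 [383.7, 285.3] 
side small_can place_of 0.65 [334.0, 267.1] 
side scraper cut_out 0.74 [211.4, 158.4] 600
side scraper place_of 0.78 [209.3, 161.3] 
top {'fov_y': 49.698123297250575, 'cx': 282.59141674248156, 'cy': 207.64229615516587, 'origin': array([ 446.38530044,   24.99375369, 1154.36547858]), 'orientation': array([ 0.07993442, -
[... 295 characters left out ...]
ll_can place_of 0.8 [407.0, 193.0] 
top small_can place_of 0.18 [303.6, 176.7] 
top scraper cut_out 0.67 [131.6, 214.8] 1212
top scraper place_of 0.68 [130.7, 227.2] 
wrist {'fov_y': 71.50177753291426, 'cx': 283.5096134595245, 'cy': 209.0781655311957, 'hand_eye': array([[ 9.99998942e-01,  5.13557487e-04,  1.36066615e-03,
        -8.93089704e-01],
       [ 9.29189509e-04, -9.45337295e-01, -3.26092833e-01,
        -8.37720672e+01],
       [ 1.11882104e-03,  3.26093753e-01, -9.45336772e-01,
        -1.42005604e+02],
       [ 0.00000000e+00,  0.00000000e+00,  0.00000000e+00,
         1.00000000e+00]])}
wrist scraper cut_out 0.77 [198.0, 347.7] 493
wrist scraper place_of 0.79 [207.8, 382.0] 
1.05
```

View pics/top0.png

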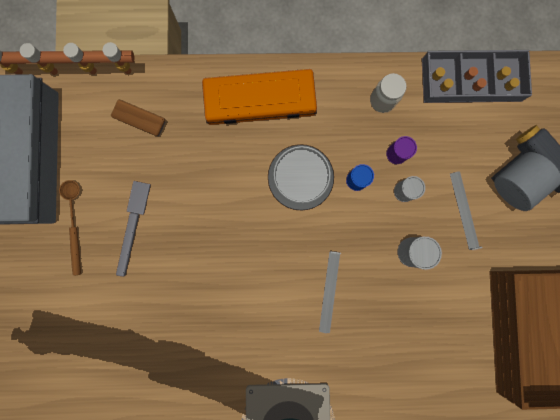

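View pics/side0.png

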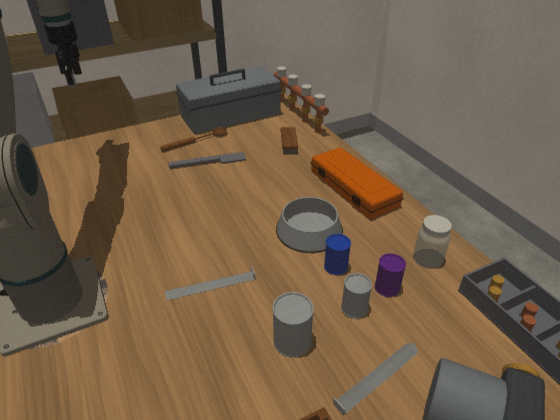

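View pics/wrist0.png

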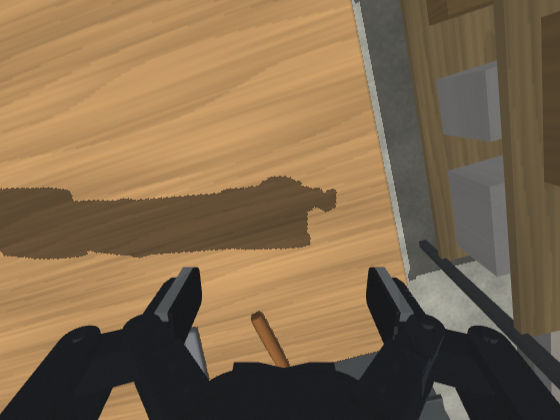

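Run:
```python
import cv2
a=cv2.imread('pics/top0.png')[100:230,240:440];cv2.imwrite('pics/top0c.png',cv2.resize(a,None,fx=4,fy=4,interpolation=2))
```

```text
(no output)
```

View pics/top0c.png

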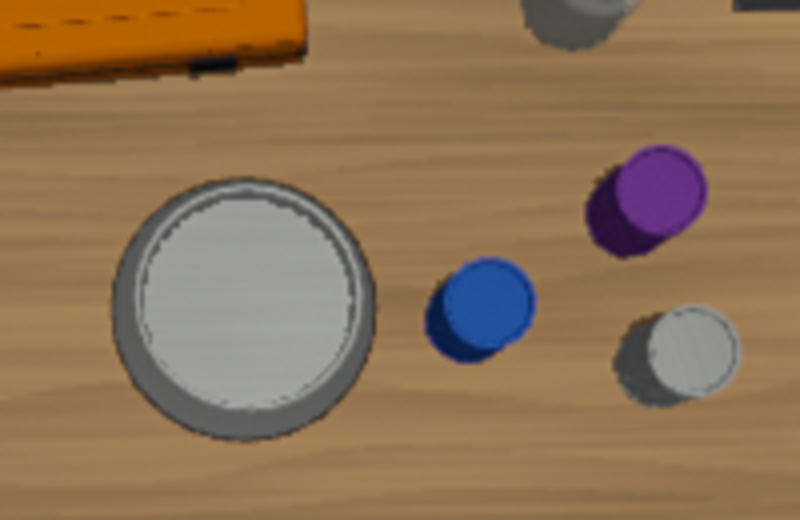

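Top view: steel candidates are the grey can (413,188), the large can (425,252) and the white-lidded jar (391,88). Blue (361,177) and purple (403,150) are look-alikes. The grey one at (413,188) fits: plain steel and the same size as the coloured 56 mm ones. The only grey thing with handle and blade is the scraper at (132,228); the strips at (330,290) and (465,210) are plain.

```bash
cat > h.py <<'E'
from cell import ctrl,get_image,job,models
import cv2,numpy as np
from scipy.spatial.transform import Rotation as R
from scipy.optimize import least_squares
def cam(im,s=None):
    f=210/np.tan(np.radians(im['fov_y']/2))
    if 'origin' in im: return f,im['cx'],im['cy'],np.array(im['origin']),R.from_euler('xyz',im['orientation']).as_matrix()
    T=np.array(im['hand_eye']);Rt=R.from_euler('xyz',s['tool_rot']).as_matrix()
    return f,im['cx'],im['cy'],s['eef_pos']+Rt@T[:3,3],Rt@T[:3,:3]
def ray(c,uv,z):
    f,cx,cy,o,M=c;uv=np.atleast_2d(uv).astype(float)
    d=np.c_[(uv[:,0]-cx)/f,-(uv[:,1]-cy)/f,-np.ones(len(uv))]@M.T
    return o+d*((z-o[2])/d[:,2])[:,None]
def proj(c,P):
    f,cx,cy,o,M=c;q=(np.atleast_2d(P)-o)@M
    return np.c_[cx+f*q[:,0]/-q[:,2],cy-f*q[:,1]/-q[:,2]]
def hull(c,x,y,r0,r1,h):
    a=np.linspace(0,2*np.pi,60,endpoint=False)
    P=np.vstack([np.c_[x+r*np.cos(a),y+r*np.sin(a),np.full(60,z)] for r,z in((r0,0),(r1,h))])
    return cv2.convexHull(proj(c,P).astype(np.float32))
def fitmask(c,m,r0,r1,h,g):
    # silhouette centroid/bbox match of solid of revolution
    cn=max(cv2.findContours(m.astype(np.uint8),0,1)[0],key=len)[:,0]
    def res(p):
        H=hull(c,*p,r0,r1,h);return [cv2.pointPolygonTest(H,(float(a),float(b)),True)-.5 for a,b in cn]
    s=least_squares(res,g,loss='soft_l1',x_scale=10,diff_step=1e-3)
    return s.x,np.sqrt(np.mean(s.fun**2))
E
python3 - <<'E'
from h import *
for n in('top','side'):
    im=get_image(n);c=cam(im)
    for r in models.cut_out(n,'bowl')[:1]:
        print(n,'bowl',fitmask(c,r['pixels'],85,70,55,ray(c,r['uv'],25)[0,:2]))
    for r in models.cut_out(n,'small_can'):
        m=r['pixels'];print(n,'can',r['uv'],r['score'],im['color'][m].mean(0).astype(int),fitmask(c,m,28,28,80,ray(c,r['uv'],40)[0,:2]))
    r=models.cut_out(n,'scraper')[0]
    yx=np.argwhere(r['pixels'])[:,::-1]
    P=ray(c,yx,6)[:,:2].astype(np.float32)
    print('scr',cv2.minAreaRect(P),cv2.boxPoints(cv2.minAreaRect(P)).tolist(),P.mean(0),ray(c,models.place_of(n,'scraper')[0]['uv'],0))
c=cam(get_image('top'))
print('top grey',ray(c,[413,188],80),'blue',ray(c,[361.5,177],80),'purple',ray(c,[404.5,149.5],80),'large',ray(c,[425,251],104))
print('ruler',ray(c,[[328,252],[339,252],[320,331]],0), 'wood spoon',ray(c,[[73,190],[75,272]],0))
E
```

```text
top bowl (array([618.21962494, -42.94943977]), np.float64(0.44426233737619114))
top can [401.5, 148.8] 0.87 [104  39  82] (array([ 674.44178944, -294.34931733]), np.float64(0.7839382351187071))
top can [412.7, 189.3] 0.72 [116 120 121] (array([ 576.89953758, -310.08022959]), np.float64(0.46559633274592843))
top can [132.0, 215.9] 0.16 [108 106 108] (array([493.42420191, 362.74034675]), np.float64(20.73262377783211))
scr ((492.0787658691406, 386.19110107421875), (47.30862045288086, 240.89413452148438), 76.5545425415039) [[369.432861328125, 391.1914367675781], [603.7245483398438, 335.1788024902344], [614.7246704101562, 381.1907653808594], [380.4329833984375, 437.2033996582031]] [508.52274 382.47778] [[491.72675947 394.74321419   0.        ]]
side bowl (array([618.47785953, -43.77442827]), np.float64(2.5115931631729476))
side can [337.5, 253.9] 0.96 [88 47 36] (array([ 609.11676746, -188.56922284]), np.float64(0.44357566477395144))
side can [356.7, 295.4] 0.92 [88 93 95] (array([ 578.58928645, -309.8184509 ]), np.float64(0.45474719467996255))
scr ((493.1185607910156, 380.59539794921875), (54.15373611450195, 236.455810546875), 77.5947265625) [[371.83416748046875, 379.5490417480469], [602.7693481445312, 328.7523498535156], [614.4029541015625, 381.6417541503906], [383.4677734375, 432.4384460449219]] [497.92914 383.4497 ] [[498.28272717 376.68559752   0.        ]]
top grey [[ 574.21954602 -308.79115912   80.        ]] blue [[ 602.69655897 -185.77551101   80.        ]] purple [[ 668.02960582 -291.9972699    80.        ]] large [[ 423.92196171 -323.29239492  104.        ]]
ruler [[ 423.64781917 -110.05980127    0.        ]
 [ 423.14083845 -138.04642982    0.        ]
 [ 227.22075174  -84.91714249    0.        ]] wood spoon [[592.21464063 535.11523718   0.        ]
 [385.28377177 526.25584279   0.        ]]
```

{"fn": "move_arm", "kwargs": {"moves": [[[-0.017, 0.045, 0.014, 0, 0, -0.01], [-0.034, 0.09, 0.028, 0, 0, -0.02], [-0.052, 0.134, 0.042, 0, 0, -0.03], [-0.069, 0.179, 0.056, 0, 0, -0.04], [-0.086, 0.224, 0.07, 0, 0, -0.05], [-0.104, 0.268, 0.084, 0, 0, -0.06], [-0.121, 0.312, 0.098, 0, 0, -0.069], [-0.138, 0.357, 0.111, 0, 0, -0.069], [-0.138, 0.357, 0.111, 0, 0, -0.069], [-0.138, 0.357, 0.111, 0, 0, -0.069]]], "jaw": 0.55}}

```text
clock: 2.85
eef_pos: [491.5, 384.7, 120.3]
tool_rot: [-3.141, -0.001, 1.341]
force: [0.1, -0.1, -1.0]
width: 46.9
```

```bash
cat >> h.py <<'E'
def shift(s,target,yaw):
    Rt=R.from_euler('xyz',s['tool_rot']).as_matrix()
    Rg=R.from_euler('xyz',[np.pi,0,yaw]).as_matrix()
    return (Rt.T@(np.array(target)-s['eef_pos'])).round(1),(R.from_matrix(Rt.T@Rg).as_rotvec()).round(4)
E
python3 - <<'E'
from h import *
s=ctrl.read_state();print(s['clock'],s['eef_pos'],s['tool_rot'],s['width'],s['qpos'].round(2))
im=get_image('wrist');cv2.imwrite('pics/w1.png',im['color']);c=cam(im,s)
for r in models.cut_out('wrist','scraper')[:1]:
    P=ray(c,np.argwhere(r['pixels'])[:,::-1],8)[:,:2].astype(np.float32);b=cv2.minAreaRect(P);print(r['score'],b,cv2.boxPoints(b).tolist())
print([ray(c,r['uv'],0) for r in models.place_of('wrist','scraper')])
E
```

```text
2.85 [491.53688972 384.68746728 120.26866175] [-3.14079949e+00 -5.25819871e-04  1.34074178e+00] 46.925901271704475 [-0.7   0.72 -0.01  1.69  0.01  0.73  0.62]
0.59 ((493.1428527832031, 383.52606201171875), (44.12747573852539, 240.68893432617188), 78.32984924316406) [[370.8231201171875, 386.2613525390625], [606.5365600585938, 337.57550048828125], [615.4625854492188, 380.790771484375], [379.7491455078125, 429.47662353515625]]
[array([[493.58752357, 386.24174999,   0.        ]])]
```

View pics/w1.png

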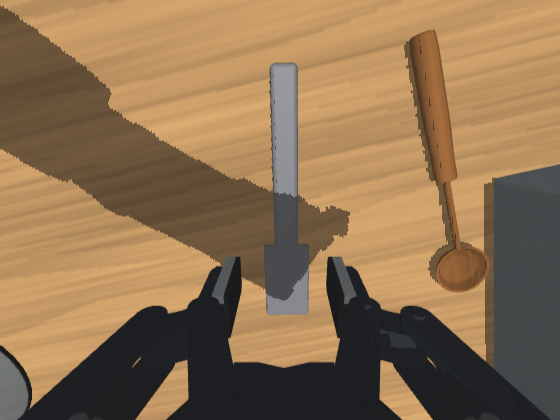

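Run:
```python
from h import *
s=ctrl.read_state();im=get_image('wrist');c=cam(im,s)
m=models.cut_out('wrist','scraper')[0]['pixels']
rows=[r for r in range(75,305,10) if m[r].any()]
uv=np.array([[np.flatnonzero(m[r]).mean(),r] for r in rows]);P=ray(c,uv,8)[:,:2]
for a,p in zip(uv,P):print(a,p.round(1),m[int(a[1])].sum())
k=np.polyfit(P[:,0],P[:,1],1);print(k,np.arctan(k[0]),np.polyval(k,493))
```

```text
[282.5  75. ] [383.9 408.7] 28
[282.5  85. ] [391. 407.] 28
[282.5  95. ] [398.3 405.3] 28
[283. 105.] [405.9 404. ] 27
[283. 115.] [413.5 402.2] 27
[283. 125.] [421.3 400.4] 27
[283. 135.] [429.3 398.6] 27
[283. 145.] [437.4 396.7] 27
[283.5 155. ] [445.8 395.2] 26
[284. 165.] [454.4 393.6] 25
[284. 175.] [463.1 391.6] 25
[283.5 185. ] [471.9 389.1] 26
[284. 195.] [481.1 387.4] 25
[284. 205.] [490.4 385.3] 25
[284.5 215. ] [500.1 383.5] 24
[284. 225.] [509.7 380.8] 23
[284.5 235. ] [519.8 378.9] 24
[282.74193548 245.        ] [529.7 374.9] 31
[284.5 255. ] [540.6 374.1] 46
[284.5 265. ] [551.4 371.7] 44
[285. 275.] [562.5 369.6] 43
[285. 285.] [573.9 367. ] 43
[285.5 295. ] [585.6 364.8] 42
[-2.20141915e-01  4.93188410e+02] -0.2166856644780469 384.65844622572723
```

{"fn": "move_arm", "kwargs": {"moves": [[[0, 0.0015, 0.035, 0, 0, -0.013], [0, 0.0015, 0.07, 0, 0, -0.013], [0, 0.0015, 0.095, 0, 0, -0.013], [0, 0.0015, 0.11, 0, 0, -0.013], [0, 0.0015, 0.117, 0, 0, -0.013], [0, 0.0015, 0.117, 0, 0, -0.013]]]}}

```text
clock: 3.85
eef_pos: [493.4, 384.2, 3.5]
tool_rot: [3.141, -0.0, 1.354]
force: [0.4, -0.6, 0.3]
width: 46.8
```

{"fn": "move_arm", "kwargs": {"moves": [[[0, 0, 0, 0, 0, 0], [0, 0, 0, 0, 0, 0], [0, 0, 0, 0, 0, 0], [0, 0, 0, 0, 0, 0], [0, 0, 0, 0, 0, 0]]], "jaw": 0}}

```text
clock: 4.47
eef_pos: [494.1, 384.5, 4.6]
tool_rot: [3.14, -0.002, 1.354]
force: [-0.2, 0.1, 6.5]
width: 20.4
```

{"fn": "move_arm", "kwargs": {"moves": [[[0, 0, -0.02, 0, 0, 0], [0, 0, -0.05, 0, 0, 0], [0, 0, -0.09, 0, 0, 0], [-0.035, 0.006, -0.1, 0, 0, 0.11], [-0.075, 0.013, -0.1, 0, 0, 0.24], [-0.115, 0.02, -0.1, 0, 0, 0.37], [-0.155, 0.027, -0.1, 0, 0, 0.5], [-0.195, 0.034, -0.1, 0, 0, 0.63], [-0.235, 0.042, -0.1, 0, 0, 0.76], [-0.275, 0.049, -0.1, 0, 0, 0.89], [-0.315, 0.056, -0.1, 0, 0, 1.02], [-0.355, 0.063, -0.1, 0, 0, 1.14], [-0.39, 0.069, -0.1, 0, 0, 1.25], [-0.41, 0.072, -0.1, 0, 0, 1.32], [-0.421, 0.074, -0.1, 0, 0, 1.354], [-0.421, 0.074, -0.1, 0, 0, 1.354], [-0.421, 0.074, -0.1, 0, 0, 1.354]]]}}

```text
clock: 6.6
eef_pos: [475.2, -41.6, 103.3]
tool_rot: [-3.141, 0.0, 0.003]
force: [0.3, 0.4, -1.1]
width: 20.3
```

Run:
```python
from h import *
s=ctrl.read_state();print(s['clock'],s['eef_pos'],s['tool_rot'],s['width'],s['qpos'].round(2))
im=get_image('wrist');cv2.imwrite('pics/w2.png',im['color']);c=cam(im,s)
r=models.cut_out('wrist','scraper')
if r:
    m=r[0]['pixels'];cols=[k for k in range(10,550,20) if m[:,k].sum()>5]
    zb=s['eef_pos'][2]-4.6+12
    for k in cols:
        v=np.flatnonzero(m[:,k]);print(k,v.min(),v.max(),ray(c,[[k,v.min()],[k,v.max()]],zb)[:,:2].round(1).tolist())
for n in('side','top'):cv2.imwrite(f'pics/{n}2.png',get_image(n)['color'])
```

```text
6.6 [475.16577039 -41.64011135 103.2511774 ] [-3.14057991e+00  1.83547564e-04  2.76081451e-03] 20.26971496890134 [-0.14  0.61  0.24  2.11 -0.32  0.45  0.36]
270 14 364 [[469.5, 76.8], [467.1, -103.1]]
290 13 366 [[477.5, 77.1], [479.1, -104.6]]
310 23 362 [[485.5, 73.7], [491.0, -101.5]]
```

View pics/w2.png

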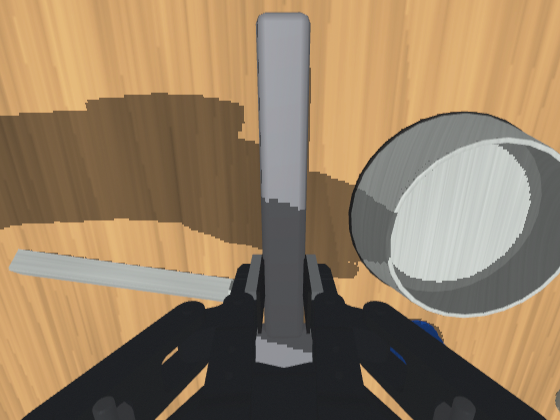

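View pics/side2.png

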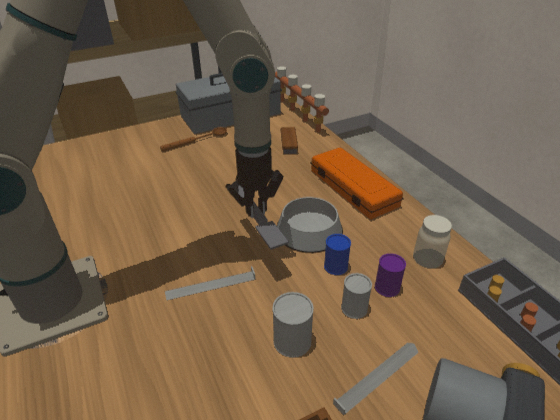

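{"fn": "move_arm", "kwargs": {"moves": [[[0.001, 0.0015, 0.03, 0, 0, 0.003], [0.001, 0.0015, 0.06, 0, 0, 0.003], [0.001, 0.0015, 0.08, 0, 0, 0.003], [0.001, 0.0015, 0.09, 0, 0, 0.003], [0.001, 0.0015, 0.095, 0, 0, 0.003], [0.001, 0.0015, 0.0985, 0, 0, 0.003], [0.001, 0.0015, 0.0985, 0, 0, 0.003], [0.001, 0.0015, 0.0985, 0, 0, 0.003]]]}}

```text
clock: 7.8
eef_pos: [476.3, -44.5, 5.1]
tool_rot: [-3.142, -0.001, -0.003]
force: [-0.4, -0.2, -0.7]
width: 20.5
```

{"fn": "move_arm", "kwargs": {"moves": [[[0, -0.001, 0.001, 0, 0, 0], [0, -0.001, 0.001, 0, 0, 0], [0, -0.001, 0.001, 0, 0, 0]]]}}

```text
clock: 8.18
eef_pos: [476.4, -44.1, 4.5]
tool_rot: [3.141, -0.001, -0.003]
force: [-0.7, -1.0, 4.8]
width: 20.2
```

{"fn": "move_arm", "kwargs": {"moves": [[[0, 0, 0, 0, 0, 0], [0, 0, 0, 0, 0, 0], [0, 0, 0, 0, 0, 0], [0, 0, -0.01, 0, 0, 0], [0, 0, -0.04, 0, 0, 0], [0, 0, -0.08, 0, 0, 0], [0, 0, -0.12, 0, 0, 0], [0, 0, -0.15, 0, 0, 0], [0, 0, -0.15, 0, 0, 0]]], "jaw": 0.5}}

```text
clock: 9.3
eef_pos: [477.5, -43.6, 156.2]
tool_rot: [-3.141, -0.005, -0.003]
force: [0.4, -0.1, 1.0]
width: 42.8
```

Run:
```python
from h import *
s=ctrl.read_state();print(s['clock'],s['eef_pos'],s['tool_rot'],s['width'],s['qpos'].round(2))
print(shift(s,[577.5,-310,170],-np.pi/2))
im=get_image('wrist');cv2.imwrite('pics/w3.png',im['color']);c=cam(im,s)
m=models.cut_out('wrist','scraper')[0]['pixels']
P=ray(c,np.argwhere(m)[:,::-1],8)[:,:2].astype(np.float32);b=cv2.minAreaRect(P);print(b)
print([ray(c,r['uv'],0) for r in models.place_of('wrist','scraper')])
```

```text
9.3 [477.45934235 -43.64447425 156.20590336] [-3.14140606e+00 -4.99960879e-03 -2.70654884e-03] 42.7894763204761 [-0.28  0.54  0.46  2.07 -0.41  0.61  0.46]
(array([100.8, 266.1, -13.3]), array([-0.0041, -0.0038,  1.5681]))
((476.46868896484375, -45.12079620361328), (239.4087371826172, 44.44879150390625), 89.98030090332031)
[array([[480.04893487, -44.29130309,   0.        ]])]
```

View pics/w3.png

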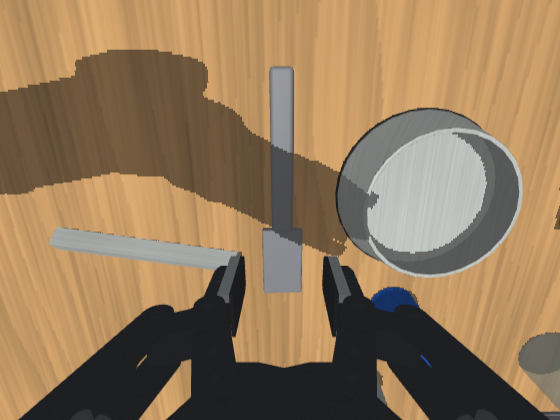

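{"fn": "move_arm", "kwargs": {"moves": [[[0.01, 0.025, -0.012, 0, 0, 0.15], [0.022, 0.058, -0.013, 0, 0, 0.32], [0.034, 0.09, -0.013, 0, 0, 0.5], [0.046, 0.122, -0.013, 0, 0, 0.68], [0.058, 0.154, -0.013, 0, 0, 0.86], [0.07, 0.186, -0.013, 0, 0, 1.04], [0.082, 0.218, -0.013, 0, 0, 1.22], [0.092, 0.244, -0.013, 0, 0, 1.4], [0.1, 0.26, -0.013, 0, 0, 1.52], [0.101, 0.266, -0.013, 0, 0, 1.568], [0.101, 0.266, -0.013, 0, 0, 1.568], [0.101, 0.266, -0.013, 0, 0, 1.568]]], "jaw": 1}}

```text
clock: 10.95
eef_pos: [576.0, -308.9, 166.4]
tool_rot: [3.141, 0.001, -1.569]
force: [0.0, -0.2, -0.4]
width: 85.1
```

Run:
```python
from h import *
s=ctrl.read_state();print(s['clock'],s['eef_pos'],s['tool_rot'],s['width'],s['qpos'].round(2))
im=get_image('wrist');cv2.imwrite('pics/w4.png',im['color']);c=cam(im,s)
for r in models.cut_out('wrist','small_can'):
    m=r['pixels'];print(r['uv'],r['score'],im['color'][m].mean(0).astype(int),fitmask(c,m,28,28,80,ray(c,r['uv'],60)[0,:2]))
for n in('side','top'):
  im=get_image(n);c=cam(im);cv2.imwrite(f'pics/{n}4.png',im['color'])
  for r in models.cut_out(n,'bowl')[:1]:print(fitmask(c,r['pixels'],85,70,55,[618,-43]))
```

```text
10.95 [ 575.96648857 -308.90970129  166.40941531] [ 3.14102657e+00  1.38673420e-03 -1.56948671e+00] 85.05760524427177 [-0.01  0.87  0.87  1.58 -0.74  1.05 -0.5 ]
[285.8, 209.2] 0.9 [102 105 104] (array([ 577.51009858, -311.44761429]), np.float64(0.4439975889197173))
[146.2, 169.3] 0.64 [152  74  31] (array([ 608.23085371, -189.06659986]), np.float64(0.587223825211993))
[266.4, 82.4] 0.57 [173  74 136] (array([ 675.49091547, -295.53473609]), np.float64(0.5844531570272927))
(array([617.88402195, -43.95188573]), np.float64(2.923667066708402))
(array([619.85745242, -44.45839925]), np.float64(1.9902030997310163))
```

View pics/w4.png

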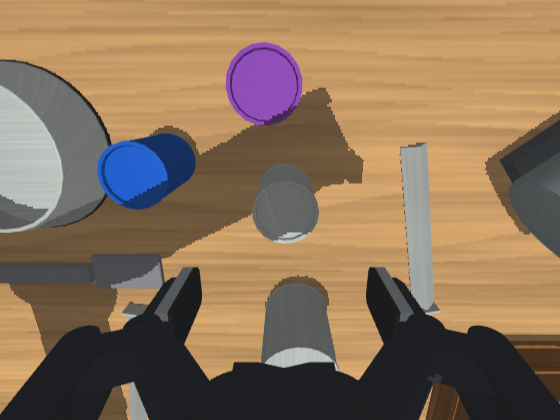

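View pics/side4.png

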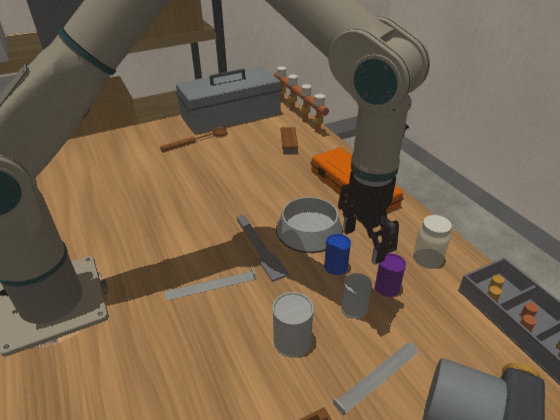

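{"fn": "move_arm", "kwargs": {"moves": [[[0.002, -0.0015, 0.035, 0, 0, 0], [0.002, -0.0015, 0.07, 0, 0, 0], [0.002, -0.0015, 0.1, 0, 0, 0], [0.002, -0.0015, 0.125, 0, 0, 0], [0.002, -0.0015, 0.136, 0, 0, 0], [0.002, -0.0015, 0.136, 0, 0, 0]]]}}

```text
clock: 12.0
eef_pos: [577.6, -312.0, 30.4]
tool_rot: [3.141, 0.0, -1.571]
force: [-0.4, -0.4, -0.1]
width: 85.4
```

{"fn": "move_arm", "kwargs": {"moves": [[[0, 0, 0, 0, 0, 0], [0, 0, 0, 0, 0, 0], [0, 0, 0, 0, 0, 0], [0, 0, 0, 0, 0, 0], [0, 0, 0, 0, 0, 0]]], "jaw": 0}}

```text
clock: 12.62
eef_pos: [578.6, -312.2, 32.2]
tool_rot: [-3.139, -0.0, -1.571]
force: [0.5, 1.1, 5.9]
width: 54.9
```

{"fn": "move_arm", "kwargs": {"moves": [[[0, 0, -0.02, 0, 0, 0], [0, 0, -0.06, 0, 0, 0], [0, 0, -0.1, 0, 0, 0], [-0.015, -0.002, -0.125, 0, 0, 0], [-0.05, -0.005, -0.13, 0, 0, 0], [-0.09, -0.009, -0.13, 0, 0, 0], [-0.135, -0.013, -0.13, 0, 0, 0], [-0.18, -0.018, -0.13, 0, 0, 0], [-0.225, -0.022, -0.13, 0, 0, 0], [-0.27, -0.026, -0.13, 0, 0, 0], [-0.315, -0.031, -0.13, 0, 0, 0], [-0.355, -0.035, -0.13, 0, 0, 0], [-0.39, -0.038, -0.13, 0, 0, 0], [-0.412, -0.04, -0.13, 0, 0, 0], [-0.421, -0.041, -0.13, 0, 0, 0], [-0.421, -0.041, -0.13, 0, 0, 0], [-0.421, -0.041, -0.13, 0, 0, 0]]]}}

```text
clock: 14.75
eef_pos: [618.6, 107.5, 161.0]
tool_rot: [3.142, -0.001, -1.573]
force: [-0.2, -0.1, -1.6]
width: 54.6
```

Run:
```python
from h import *
s=ctrl.read_state();print(s['clock'],s['eef_pos'],s['tool_rot'],s['width'],s['qpos'].round(2))
print(shift(s,[618.5,109.5,32.2],-np.pi/2))
im=get_image('wrist');cv2.imwrite('pics/w5.png',im['color']);c=cam(im,s)
for r in models.cut_out('wrist','bowl')[:1]:print(r['score'],fitmask(c,r['pixels'],85,70,55,[618,-43]))
```

```text
14.75 [618.60444858 107.47272096 161.02932462] [ 3.14154013e+00 -8.72874805e-04 -1.57300030e+00] 54.58931707990089 [-0.72  0.87  0.93  1.67 -0.8   1.03 -1.09]
(array([-2.100e+00,  1.000e-01,  1.288e+02]), array([ 0.0001, -0.0009, -0.0022]))
0.66 (array([618.16275661, -44.83139163]), np.float64(0.8405633795545564))
```

View pics/w5.png

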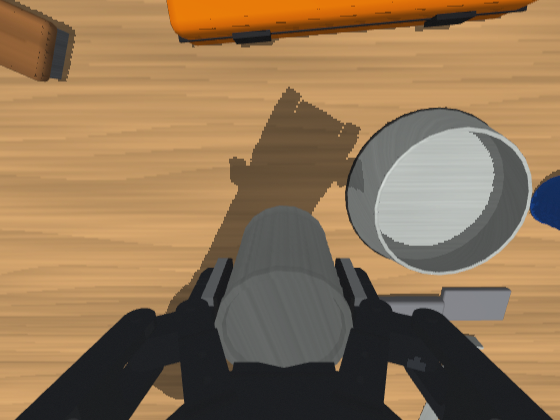

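{"fn": "move_arm", "kwargs": {"moves": [[[-0.0015, 0, 0.035, 0, 0, 0], [-0.0015, 0, 0.07, 0, 0, 0], [-0.0015, 0, 0.1, 0, 0, 0], [-0.0015, 0, 0.115, 0, 0, 0], [-0.0015, 0, 0.123, 0, 0, 0], [-0.0015, 0, 0.1265, 0, 0, 0], [-0.0015, 0, 0.1285, 0, 0, 0], [-0.0015, 0, 0.1285, 0, 0, 0], [-0.0015, 0, 0.1285, 0, 0, 0]]]}}

```text
clock: 15.98
eef_pos: [619.1, 110.6, 32.8]
tool_rot: [-3.141, 0.0, -1.571]
force: [-1.0, -0.3, -2.7]
width: 54.5
```

{"fn": "move_arm", "kwargs": {"moves": [[[0.001, 0, 0.001, 0, 0, 0], [0.001, 0, 0.001, 0, 0, 0], [0.001, 0, 0.001, 0, 0, 0]]]}}

```text
clock: 16.35
eef_pos: [619.1, 110.3, 32.3]
tool_rot: [-3.141, 0.002, -1.571]
force: [-2.0, 2.0, 6.6]
width: 55.0
```

Contact is felt (6.6 N up). I'll open to about 72 mm, then rise straight up.

{"fn": "move_arm", "kwargs": {"moves": [[[0, 0, 0, 0, 0, 0], [0, 0, 0, 0, 0, 0], [0, 0, 0, 0, 0, 0], [0, 0, 0, 0, 0, 0], [0, 0, -0.015, 0, 0, 0], [0, 0, -0.04, 0, 0, 0], [0, 0, -0.08, 0, 0, 0], [0, 0, -0.12, 0, 0, 0], [0, 0, -0.15, 0, 0, 0], [0, 0, -0.15, 0, 0, 0]]], "jaw": 0.85}}

```text
clock: 17.6
eef_pos: [620.8, 108.9, 185.9]
tool_rot: [-3.135, 0.001, -1.571]
force: [-0.5, -0.2, 0.0]
width: 72.5
```

{"fn": "move_arm", "kwargs": {"moves": [[[-0.04, 0, -0.03, 0, 0, 0], [-0.08, 0.02, -0.05, 0, 0, 0], [-0.12, 0.05, -0.05, 0, 0, 0], [-0.16, 0.08, -0.05, 0, 0, 0], [-0.2, 0.1, -0.05, 0, 0, 0], [-0.24, 0.12, -0.05, 0, 0, 0], [-0.28, 0.14, -0.05, 0, 0, 0], [-0.28, 0.14, -0.05, 0, 0, 0]]]}}

```text
clock: 18.6
eef_pos: [475.9, 394.0, 230.5]
tool_rot: [3.139, 0.001, -1.563]
force: [0.3, 0.4, 0.0]
width: 72.6
```

Run:
```python
from h import *
s=ctrl.read_state();print(s['clock'],s['eef_pos'],s['force'],s['width'])
for n in('top','side'):
    im=get_image(n);c=cam(im);cv2.imwrite(f'pics/{n}6.png',im['color'])
    for r in models.cut_out(n,'bowl')[:1]: print(n,'bowl',fitmask(c,r['pixels'],85,70,55,[618,-43]))
    for r in models.cut_out(n,'small_can'):
        m=r['pixels'];print(n,'can',r['uv'],r['score'],im['color'][m].mean(0).astype(int),fitmask(c,m,28,28,80,ray(c,r['uv'],40)[0,:2]))
    for r in models.cut_out(n,'scraper')[:1]:
        P=ray(c,np.argwhere(r['pixels'])[:,::-1],6)[:,:2].astype(np.float32);print('scr',cv2.minAreaRect(P))
```

```text
18.6 [475.85681674 393.97171812 230.50059969] [0.29948488 0.37470445 0.00068662] 72.58019016052116
top bowl (array([617.27647462, -43.79625212]), np.float64(0.45912870683667084))
top can [359.5, 176.3] 0.95 [134  71  38] (array([ 607.01712186, -187.53138835]), np.float64(0.5275217966388548))
top can [237.9, 175.2] 0.61 [143 145 144] (array([616.81342565, 110.8883852 ]), np.float64(0.8863570963165696))
top can [400.4, 149.2] 0.57 [106  41  84] (array([ 675.47383074, -294.02464384]), np.float64(0.5337632441815113))
scr ((475.459228515625, -42.49468994140625), (238.41856384277344, 45.590232849121094), 88.98625183105469)
side bowl (array([617.71613384, -45.1257421 ]), np.float64(2.7715357888515153))
side can [282.1, 187.6] 0.68 [80 86 89] (array([618.58454869, 109.23753079]), np.float64(0.5337577259454747))
side can [337.5, 252.5] 0.66 [89 47 37] (array([ 608.93622172, -188.49486195]), np.float64(0.5428330864188516))
side can [390.0, 273.4] 0.65 [74 34 65] (array([ 677.00267727, -293.12765867]), np.float64(1.400486890115465))
side can [308.0, 225.4] 0.58 [89 94 96] (array([601.28064441, -79.12541883]), np.float64(14.596510195280723))
scr ((475.3246765136719, -43.03594207763672), (46.4375114440918, 251.91256713867188), 0.2045428454875946)
```

View pics/top6.png

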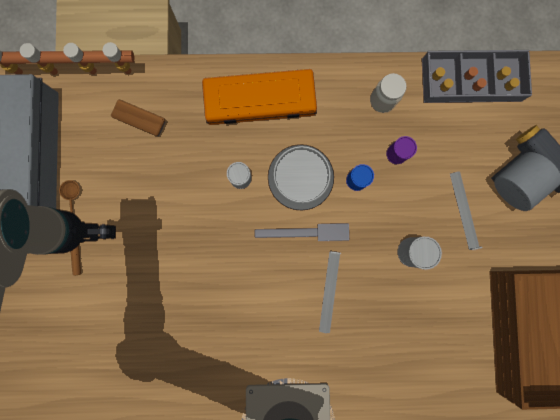

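View pics/side6.png

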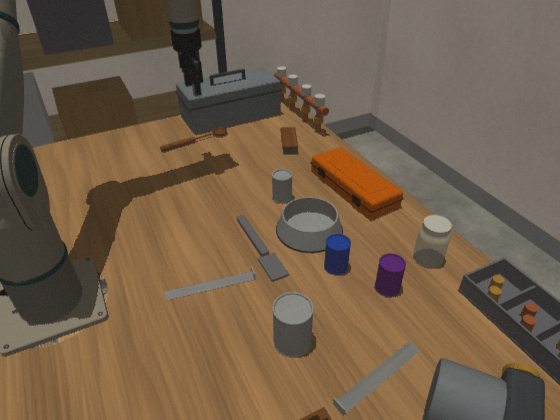

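The top view shows the can upright at (238,174), left of the bowl at (302,177). The scraper lies crossways in front at (302,232), and the gripper is clear at (100,232).

```bash
python3 -c "
from cell import job;print(job.finish_job())"
```

```text
the job is handed in; nothing more can be done
None
```

The scraper and the small steel can are set out round the bowl as asked, scraper first. I handed the job in at about 19 s on the robot's clock. The blue and purple look-alikes and the large can were left alone.

The last checks, from the top and side cameras together:

| Thing | Measured position (x, y in mm) | Result |
|---|---|---|
| Bowl | about (617.5, −44.5) | not moved, within the measuring error |
| Scraper | (475.4, −43) | flat, crossways within about 1°, centred to about 2 mm |
| Small can | (617.5, 110) | upright, level with the bowl's centre within about 1 mm, gap to the foot about 41 mm |

- **Scraper gap:** it depends on where you measure. It is about 42 mm from the blade's nearest corner to the foot and about 46 mm from the handle. Measured straight front to back, from the blade's edge line, it is about 35 mm.
- **Forces:** the contact forces reported after each move stayed below 7 N.
- **Disagreements:** the cameras differed by 1–2 mm. The last side picture also gave a false small-can detection on the bowl itself, which fitted badly and which I ignored.

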